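# Load the van rack with spray cans in reverse order

### The arm

A 6-joint arm with a two-finger parallel gripper is mounted at the origin on the work surface. World frame = base frame: x ahead of the robot, y to its left, z up, the work surface at z = 0. Lengths are in m, angles in rad, forces in N, time in s.
With the tool pointing down it reaches from about 0.15 to 0.775 m from the base axis. Payload 6.1 kg.
Tool frame: the origin (TCP) lies at the very end of the fingers, on their centre line; the grasp point (between the pads) lies 19 mm behind it; z points along the fingers, y is the line along which they close (so a half turn about z gives the same grasp; the last joint's range is limited). The gripper opens to 85 mm and grips with 20 to 120 N. Pads are 22 mm wide; open, the fingers measure 114 mm over their backs; the gripper's body (76 mm by 85 mm) begins 54 mm behind the grasp point. The pads swing forward as they close: fully open they stand 13 mm farther back than shut.
Start: joints at [-1.318, 0.126, -0.04, 1.405, 0, 1.571], TCP at [0.131, -0.508, 0.231] pointing down, gripper open.
Joint ranges: [-2.72, 2.72], [-0.95, 1.95], [-1.27, 1.35], [-1.78, 2.02], [-1.46, 1.47], [-3.14, 3.14]. Speed limits (rad/s): [2.39, 2.39, 3.01, 3.14, 3.14, 3.14].

### API

Orientations are given as a 3x3 rotation matrix whose columns are the frame's x, y, z axes.
In Python, from rig import manip, optics gives the robot as it stands. The module is installed in compiled form; this text tells all that it offers.
- The arm moves only by the shell command python3 -m creep 'ROWS' [FORCE]. ROWS is a JSON object of lists of equal length, an entry for each row: "grip": the closure, from 0 (fully open) to 1 (shut); "dp": the shift along the tool's x, y, z in mm, a list of three; "rot": the turn, a rotation vector about the tool's x, y, z in degrees, a list of three. A call has 1 to 10 rows; each row is the pose to reach, as a shift and turn from the pose commanded when the call began, along the tool's axes at that moment; what a row does not reach only later rows make up. A row lasts 1/8 s, in which the tool goes at most 62.5 mm and 10.7 degrees, less where a joint would pass 70% of its speed; a pose out of reach is approached as far as the arm can. A call with a gripper value outside its range is refused whole. The fingers move at their own pace and stop on an object; FORCE is the grip in N (left out, the last holds). Time passes only in rows, so rows that repeat a pose let the fingers close. It gives the time, the measured TCP pose, the force, the opening and the grip force at its end, in the units of the state.
- manip.observe(): the state, without advancing time (a new reading comes with each control period).
- optics.snapshot(name): name is "side" or "top" or "wrist"; returns a dict with "frame" (400x640x3 uint8, red, green, blue), "mtx" (3x3 intrinsics, pixels), "world_from_camera" (4x4, takes a point from camera to world coordinates); the wrist camera has in their place "tool_from_camera" (4x4, takes a point from camera to tool coordinates, whose origin is the TCP and whose axes are the flange's). Camera axes: x right, y up, looking along -z (the intrinsics and any distortion apply to the point x, -y, -z); pixel columns grow to the right and rows downward; lengths in m; the calibration is good to about 2 mm. The wrist camera is an equidistant fisheye: a pixel r from the principal point sees the ray r / f radians off the axis. A picture is of the moment at which its call begins: read the wrist's pose just before it. There is no depth.
- manip.close_job(): hands the job in; it is judged then, once.
The state is a dict: "clock": time; "joints": joint angles; "qvel": joint speeds; "joint_efforts": joint torques, N m; "eef_pos": TCP position; "ee_rot": TCP orientation; "contact_force": force on the tool from outside, world axes, zero at the start; "torque": the same for the moment, N m; "grip_width": opening from 0.0 (shut) to 1.0 (fully open); "grasp_force": force on a finger pad.
Only numpy, scipy, OpenCV 4.12 (cv2) and the standard library are available. Lean on these libraries where they do the work, as an engineer would, in place of code of your own. Each camera call takes 0.05 s, during which the arm holds its last target. There are 200 camera calls.

### The job

Move the four spray cans from the wooden bench rack into the grey van rack, one can per pocket and in the reverse order: as seen from the robot, the can that stood leftmost on the bench rack goes into the rightmost pocket, the second from the left into the second from the right, and so on (the rack will be read from its other side in the van). Keep the cans upright throughout and leave all four standing in their pockets.

Things in the scene. Friction and masses are not known exactly. Their poses are not given: they have to be found in the camera images.
- red_can_center (a point): Centre (half-way up) of the red aerosol can: a loose upright cylinder with a red body and red cap, 38 mm diameter up to 76 mm above its foot, then a 33 mm diameter cap; 100 mm tall in all, so its foot is 50 mm below this point; about 90 g. Its z axis is the can's own axis, up. It starts upright in the collar of its own colour on the bench rack.
- blue_can_center (a point): Centre (half-way up) of the blue aerosol can: a loose upright cylinder with a blue body and blue cap, 38 mm diameter up to 76 mm above its foot, then a 33 mm diameter cap; 100 mm tall in all, so its foot is 50 mm below this point; about 90 g. Its z axis is the can's own axis, up. It starts upright in the collar of its own colour on the bench rack.
- yellow_can_center (a point): Centre (half-way up) of the yellow aerosol can: a loose upright cylinder with a yellow body and yellow cap, 38 mm diameter up to 76 mm above its foot, then a 33 mm diameter cap; 100 mm tall in all, so its foot is 50 mm below this point; about 90 g. Its z axis is the can's own axis, up. It starts upright in the collar of its own colour on the bench rack.
- green_can_center (a point): Centre (half-way up) of the green aerosol can: a loose upright cylinder with a green body and green cap, 38 mm diameter up to 76 mm above its foot, then a 33 mm diameter cap; 100 mm tall in all, so its foot is 50 mm below this point; about 90 g. Its z axis is the can's own axis, up. It starts upright in the collar of its own colour on the bench rack.
- red_collar: The red ring fixed on the bench rack, in which the red can starts: 56 mm outer and 45 mm inner diameter, 14 mm high, open at the top; origin at the centre of its underside (level with the can's foot). It never moves in a run, so the collars keep showing the starting order.
- blue_collar: The blue ring fixed on the bench rack, in which the blue can starts: 56 mm outer and 45 mm inner diameter, 14 mm high, open at the top; origin at the centre of its underside (level with the can's foot). It never moves in a run, so the collars keep showing the starting order.
- yellow_collar: The yellow ring fixed on the bench rack, in which the yellow can starts: 56 mm outer and 45 mm inner diameter, 14 mm high, open at the top; origin at the centre of its underside (level with the can's foot). It never moves in a run, so the collars keep showing the starting order.
- green_collar: The green ring fixed on the bench rack, in which the green can starts: 56 mm outer and 45 mm inner diameter, 14 mm high, open at the top; origin at the centre of its underside (level with the can's foot). It never moves in a run, so the collars keep showing the starting order.
- bench_rack: Fixed pale wooden board, 75 x 276 x 10 mm, with a 22 mm high dark strip at either end; carries the four collars in a row, left or right of the van rack. Origin: centre of its underside, on the table. x: across the row, away from the robot; y: along the row, to the robot's left; yaw within 0.4 rad. Collars at y = +99, +33, -33, -99 mm, x = 0, z = 10 mm, colours in any order.
- van_rack: Fixed grey steel rack, 71 x 269 mm, 24 mm high, small dark lugs at the ends: four empty square pockets in a row, open above, 61 mm inside, walls 5 mm. Origin: centre of its underside, on the table; x and y as for the bench rack, yaw within 0.4 rad. Pocket centres at y = +99, +33, -33, -99 mm, x = 0; floor at z = 5 mm, so a standing can's centre is at z = 55 mm.

How it is judged:
By the outcome, as a careful person would: the job done as asked, in the order asked, and still so for the second after the job is handed in, with the robot touching nothing.
It also fails if it takes over 120 s, if anything falls off the work surface, if the arm or the gripper's body presses on something with over 40 N, if the wrist force passes 120 N, or if a joint passes its speed limit or range.

## Working session

There is one attempt and no reset: what is moved stays moved. The work goes in short steps, Python scripts to look and compute and a shell command to move; the robot and the scene stay as the last step left them, time stands still between calls to the robot, and variables do not carry over. Pictures are saved under pics/ and viewed, at most 14 in all, crops included, and the job is handed in when it is done.

```bash
mkdir -p pics
python3 - <<'E'
from rig import manip, optics
import cv2,numpy as np
s=manip.observe();print({k:np.round(v,3).tolist() for k,v in s.items()})
for n in("top","side"):
    d=optics.snapshot(n);cv2.imwrite(f"pics/{n}0.png",d["frame"][:,:,::-1]);print(n,d["mtx"].tolist(),np.round(d["world_from_camera"],4).tolist(),[k for k in d])
E
```

```text
{'clock': 0.0, 'joints': [-1.318, 0.126, -0.041, 1.405, 0.0, 1.571], 'qvel': [-0.001, -0.002, -0.0, -0.001, -0.0, 0.002], 'joint_efforts': [0.0, -43.592, 35.292, 0.017, 0.0, 0.0], 'eef_pos': [0.131, -0.508, 0.231], 'ee_rot': [[0.968, 0.25, -0.0], [0.25, -0.968, 0.002], [0.0, -0.002, -1.0]], 'contact_force': [-0.166, 0.618, -0.493], 'torque': [-0.029, 0.005, 0.023], 'grasp_force': 0.0, 'grip_width': 0.999}
top [[436.2279328262898, 0.0, 318.49550232964856], [0.0, 436.2279328262898, 196.89684758265628], [0.0, 0.0, 1.0]] [[0.0178, 0.9811, -0.1926, 0.3672], [-0.9996, 0.0137, -0.023, -0.0078], [-0.0199, 0.1929, 0.981, 0.8466], [0.0, 0.0, 0.0, 1.0]] ['frame', 'mtx', 'world_from_camera']
side [[417.58326146619504, 0.0, 316.5350318536698], [0.0, 417.58326146619504, 198.9735124923826], [0.0, 0.0, 1.0]] [[-0.7278, 0.3588, -0.5845, 0.0873], [-0.6858, -0.3911, 0.6138, 0.4719], [-0.0084, 0.8475, 0.5307, 0.4762], [0.0, 0.0, 0.0, 1.0]] ['frame', 'mtx', 'world_from_camera']
```

View pics/top0.png

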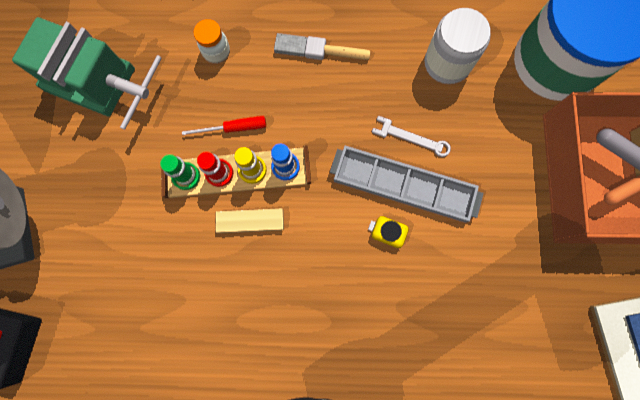

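View pics/side0.png

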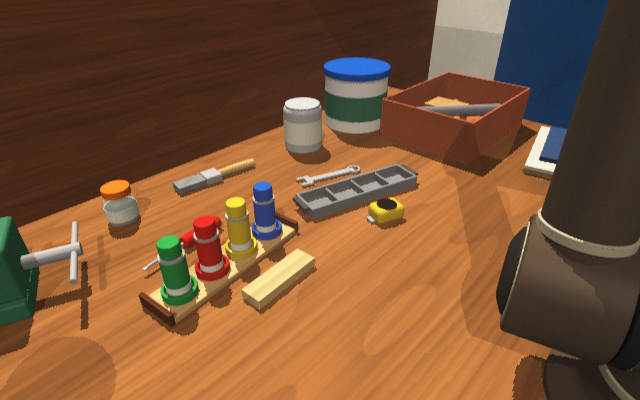

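Top view: on the bench rack, left to right, stand green (172,160), red (207,161), yellow (245,157) and blue (281,151). The van rack, at about (405,183), is to the right. I'll enlarge both racks.

Run:
```python
import cv2,numpy as np
im=cv2.imread("pics/top0.png")
a=im[138:213,155:325];b=im[145:220,325:495]
o=cv2.resize(np.vstack([a,b]),None,fx=4,fy=4,interpolation=cv2.INTER_CUBIC)
for i in range(0,680,40):o[::8,i]=255
for i in range(0,600,40):o[i,::8]=255
cv2.imwrite("pics/crop0.png",o)
```

```text
(no output)
```

View pics/crop0.png

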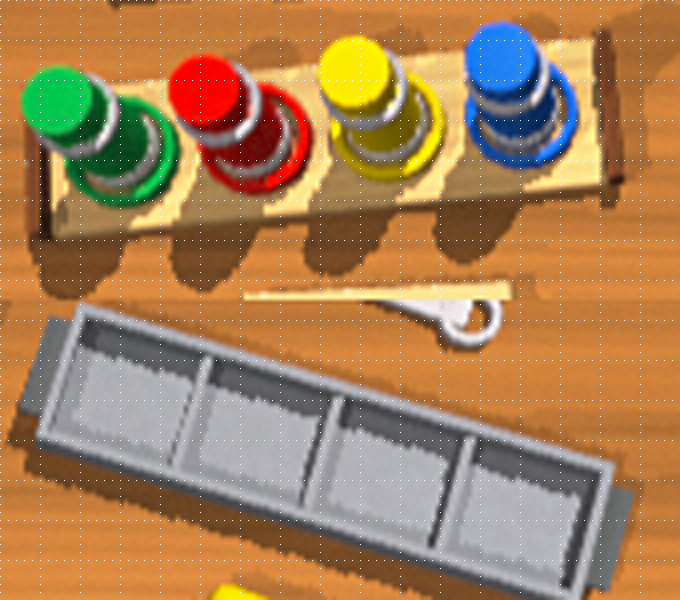

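The crop shows cap tops at crop (57,101), (205,90), (355,72), (502,57), and van rim corners at (78,303), (612,463), (578,600), (38,438).

```bash
cat > h.py <<'E'
import numpy as np,cv2
from rig import manip,optics
np.set_printoptions(precision=4,suppress=True)
def ray(K,T,uv,z):
    r=np.array([(uv[0]-K[0,2])/K[0,0],-(uv[1]-K[1,2])/K[1,1],-1.]);d=T[:3,:3]@r
    return T[:3,3]+d*(z-T[2,3])/d[2]
def fit(local,world):   # planar rigid fit
    l=np.array(local,float);w=np.array(world)[:,:2];lc,wc=l.mean(0),w.mean(0)
    H=(l-lc).T@(w-wc);a=np.arctan2(H[0,1]-H[1,0],H[0,0]+H[1,1])
    R=np.array([[np.cos(a),-np.sin(a)],[np.sin(a),np.cos(a)]]);t=wc-R@lc
    return R,t,a,w-(l@R.T+t)
Y=[.099,.033,-.033,-.099]
E
python3 - <<'E'
from h import *
d=optics.snapshot("top");K=d["mtx"];T=d["world_from_camera"]
c=[ray(K,T,((x+.5)/4-.5+155,(y+.5)/4-.5+138),.110) for x,y in[(57,101),(205,90),(355,72),(502,57)]]
R,t,a,e=fit([(0,y) for y in Y],c);print("bench",t,a,e*1e3);B=np.array([R@[0,y]+t for y in Y]);print(B)
v=[ray(K,T,((x+.5)/4-.5+325,(y+.5)/4-.5+70),.024) for x,y in[(78,303),(612,463),(578,600),(38,438)]]
R,t,a,e=fit([(.0355,.1345),(.0355,-.1345),(-.0355,-.1345),(-.0355,.1345)],v);print("van",t,a,e*1e3);V=np.array([R@[0,y]+t for y in Y]);print(V)
w=optics.snapshot("wrist");print(w["mtx"],w["tool_from_camera"])
E
```

```text
bench [0.5799 0.176 ] 0.1164744819257991 [[ 0.7382 -0.4204]
 [-1.1229 -0.0188]
 [ 0.2151 -0.2721]
 [ 0.1697  0.7114]]
[[0.5684 0.2743]
 [0.5761 0.2088]
 [0.5837 0.1432]
 [0.5914 0.0777]]
van [ 0.5602 -0.1557] -0.28843728763342735 [[ 0.0075 -0.2771]
 [-0.5925  1.3277]
 [ 0.9109  0.5254]
 [-0.3258 -1.576 ]]
[[ 0.5884 -0.0608]
 [ 0.5696 -0.124 ]
 [ 0.5509 -0.1873]
 [ 0.5321 -0.2506]]
[[309.7069   0.     313.0069]
 [  0.     309.7069 201.8297]
 [  0.       0.       1.    ]] [[ 0.0003  0.9461  0.3239  0.0825]
 [ 1.     -0.0002 -0.0003 -0.0003]
 [-0.0002  0.3239 -0.9461 -0.1428]
 [ 0.      0.      0.      1.    ]]
```

Residuals are about 1 mm, so the fit is sound. Mapping: green→V[3], red→V[2], yellow→V[1], blue→V[0]. The fingers will close across the row.

```bash
cat >> h.py <<'E'
from scipy.spatial.transform import Rotation as Ro
import json
def load(): return json.load(open("poses.json"))
def rt(yaw):   # tool down, tool y along rack x (yaw)
    c,s=np.cos(yaw),np.sin(yaw);y=np.array([c,s,0]);z=np.array([0,0,-1.]);return np.column_stack([np.cross(y,z),y,z])
def go(xyz,yaw):
    s=manip.observe();R=np.array(s["ee_rot"]);p=np.array(s["eef_pos"])
    print("dp",(R.T@(np.array(xyz)-p)*1e3).round(1),"rot",Ro.from_matrix(R.T@rt(yaw)).as_rotvec(degrees=True).round(1))
def wproj(P,s,w):  # world point -> wrist pixel
    q=np.array(s["ee_rot"]).T@(np.array(P)-s["eef_pos"]);T=np.array(w["tool_from_camera"]);c=T[:3,:3].T@(q-T[:3,3])
    v=np.array([c[0],-c[1]]);n=np.hypot(*v);th=np.arctan2(n,-c[2]);K=w["mtx"];return K[:2,2]+K[0,0]*th*v/n
E
cat >poses.json <<'E'
{"B":[[0.5684,0.2743],[0.5761,0.2088],[0.5837,0.1432],[0.5914,0.0777]],"by":0.1165,
"V":[[0.5884,-0.0608],[0.5696,-0.1240],[0.5509,-0.1873],[0.5321,-0.2506]],"vy":-0.2884}
E
python3 -c "
from h import *
P=load();go([*P['B'][0],.22],P['by'])"
```

```text
dp [ 618.9 -648.1   11.5] rot [ -0.   -0.  -82.2]
```

```bash
python3 -m creep '{"grip":[0,0,0,0,0,0,0,0,0,0],"dp":[[620,-648,11],[620,-648,11],[620,-648,11],[620,-648,11],[620,-648,11],[620,-648,11],[620,-648,11],[620,-648,11],[620,-648,11],[620,-648,11]],"rot":[[0,0,-82],[0,0,-82],[0,0,-82],[0,0,-82],[0,0,-82],[0,0,-82],[0,0,-82],[0,0,-82],[0,0,-82],[0,0,-82]]}' 40; python3 -c "
from h import *
P=load();go([*P['B'][0],.22],P['by'])"
```

```text
clock: 1.45
eef_pos: [0.4373, 0.0391, 0.2237]
ee_rot: [[-0.114, 0.994, 0.001], [0.994, 0.114, -0.0], [-0.0, 0.001, -1.0]]
contact_force: [1.5, -1.0, 1.2]
grip_width: 1.002
grasp_force: 0.0
dp [218.8 157.    3.7] rot [ 0.   0.  -0.2]
```

```bash
python3 -m creep '{"grip":[0,0,0,0,0,0,0],"dp":[[219,157,4],[219,157,4],[219,157,4],[219,157,4],[219,157,4],[219,157,4],[219,157,4]],"rot":[[0,0,0],[0,0,0],[0,0,0],[0,0,0],[0,0,0],[0,0,0],[0,0,0]]}'; python3 -c "
from h import *
P=load();go([*P['B'][0],.047],P['by'])
s=manip.observe();w=optics.snapshot('wrist');im=w['frame'][:,:,::-1].copy()
for b in P['B']:
    u=wproj([*b,.110],s,w);print(u);cv2.drawMarker(im,tuple(int(round(k)) for k in u),(255,0,255),0,9,1)
cv2.imwrite('pics/w1.png',im)"
```

```text
clock: 2.33
eef_pos: [0.5675, 0.2715, 0.2196]
ee_rot: [[-0.113, 0.994, -0.001], [0.994, 0.113, -0.001], [-0.0, -0.001, -1.0]]
contact_force: [0.4, -0.1, -0.4]
grip_width: 1.0
grasp_force: 0.0
dp [  2.7   1.3 172.6] rot [-0.   0.  -0.2]
[315.6832 195.7475]
[315.7314 262.8801]
[315.6018 316.6828]
[315.5561 358.3123]
```

View pics/w1.png

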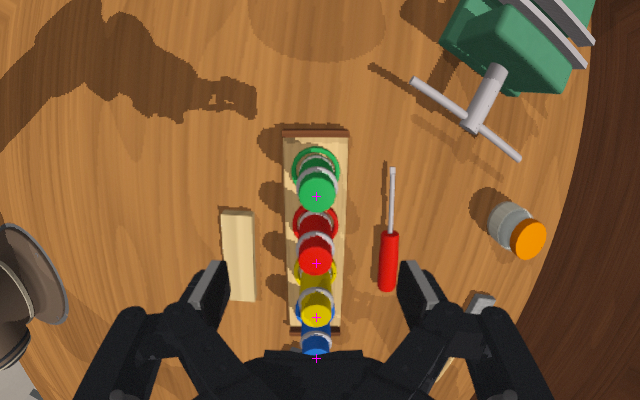

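The wrist view confirms the fit. The green cap centre is near (317,192) against a predicted (316,196), so it is about 3 mm further along +tool x. I'll split the difference and descend.

```bash
python3 -m creep '{"grip":[0,0,0,0,0,1,1,1,1,1],"dp":[[5,1,50],[5,1,100],[5,1,150],[5,1,172],[5,1,172],[5,1,172],[5,1,172],[5,1,172],[5,1,172],[5,1,172]],"rot":[[0,0,0],[0,0,0],[0,0,0],[0,0,0],[0,0,0],[0,0,0],[0,0,0],[0,0,0],[0,0,0],[0,0,0]]}' 40; python3 -c "
from h import *
s=optics.snapshot('side');cv2.imwrite('pics/s1.png',s['frame'][100:350,80:400,::-1].repeat(2,0).repeat(2,1))"
```

```text
clock: 3.62
eef_pos: [0.5692, 0.2777, 0.0493]
ee_rot: [[-0.113, 0.994, 0.002], [0.994, 0.113, 0.001], [0.001, 0.003, -1.0]]
contact_force: [0.1, -0.3, 7.6]
grip_width: 0.434
grasp_force: 39.5
```

View pics/s1.png

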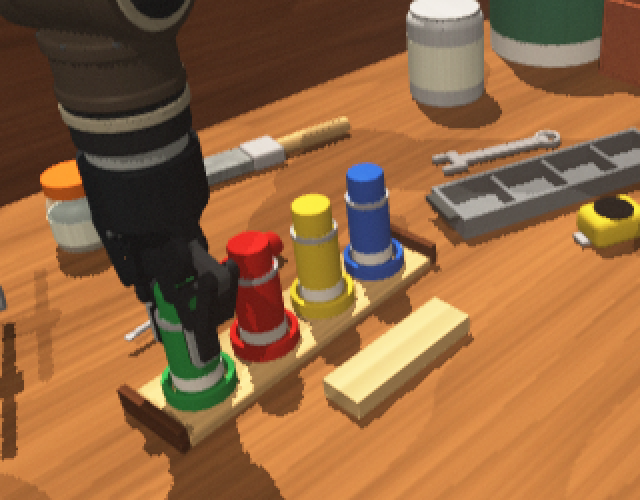

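Side view: the fingers hold the green can's body at mid-height and it stands upright in its collar. Opening 0.434 is about 37 mm, which is correct. Lift.

```bash
python3 -m creep '{"grip":[1,1,1,1],"dp":[[0,0,-40],[0,0,-90],[0,0,-130],[0,0,-130]],"rot":[[0,0,0],[0,0,0],[0,0,0],[0,0,0]]}'; python3 -c "
from h import *
P=load();go([*P['V'][3],.178],P['vy'])"
```

```text
clock: 4.18
eef_pos: [0.57, 0.2783, 0.1817]
ee_rot: [[-0.113, 0.994, 0.006], [0.994, 0.113, 0.003], [0.002, 0.006, -1.0]]
contact_force: [-0.0, 0.1, -1.1]
grip_width: 0.428
grasp_force: 40.4
dp [-521.2  -97.5    1.9] rot [ 0.3 -0.2 23. ]
```

```bash
python3 -m creep '{"grip":[1,1,1,1,1,1,1,1,1,1],"dp":[[-30,-6,0],[-80,-15,0],[-140,-26,1],[-200,-38,1],[-260,-49,1],[-320,-60,1],[-380,-71,1],[-440,-82,2],[-490,-92,2],[-521,-97,2]],"rot":[[0,0,2],[0,0,4],[0,0,7],[0,0,10],[0,0,13],[0,0,16],[0,0,19],[0,0,21],[0,0,23],[0.3,-0.2,23]]}'; python3 -m creep '{"grip":[1,1],"dp":[[0,0,0],[0,0,0]],"rot":[[0,0,0],[0,0,0]]}'; python3 -c "
from h import *
P=load();go([*P['V'][3],.047],P['vy'])
s=manip.observe();w=optics.snapshot('wrist');im=w['frame'][:,:,::-1].copy()
for b in P['V']:
    u=wproj([*b,.024],s,w);print(u);cv2.drawMarker(im,tuple(int(round(k)) for k in u),(255,0,255),0,9,1)
R=rt(P['vy']);t=np.mean(P['V'],0)
for a in(1,-1):
  for b in(1,-1):
    cv2.drawMarker(im,tuple(int(round(k)) for k in wproj(np.array([*t,.024])+R[:,1]*.0355*a+R[:,0]*.1345*b,s,w)),(0,255,0),0,9,1)
cv2.imwrite('pics/w2.png',im)"
```

```text
clock: 5.42
eef_pos: [0.5296, -0.2534, 0.1741]
ee_rot: [[0.287, 0.958, -0.008], [0.958, -0.287, -0.002], [-0.004, -0.007, -1.0]]
contact_force: [0.6, 0.2, -1.2]
grip_width: 0.435
grasp_force: 40.3
clock: 5.68
eef_pos: [0.5304, -0.2506, 0.1746]
ee_rot: [[0.284, 0.959, -0.007], [0.959, -0.284, -0.002], [-0.004, -0.006, -1.0]]
contact_force: [0.4, -0.5, -1.4]
grip_width: 0.438
grasp_force: 40.3
dp [  0.9   2.4 127.6] rot [-0.3  0.2  0. ]
[316.891  -17.0156]
[316.8642  47.4397]
[316.8483 116.6874]
[316.614 184.221]
```

View pics/w2.png

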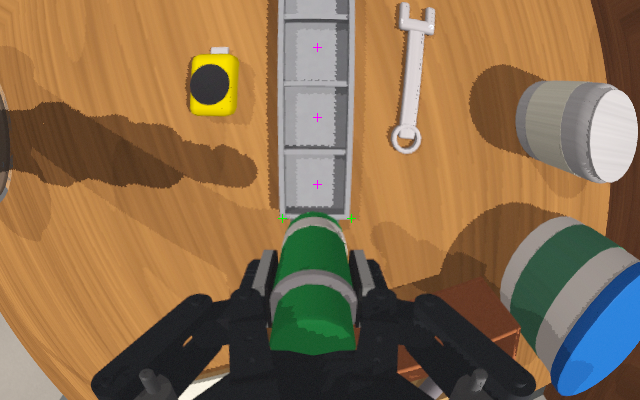

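The wrist view matches: the predicted near corners (283,217) and (351,217) lie on the rim, and the last pocket's marker (317,184) is centred. Lower and release.

```bash
python3 -m creep '{"grip":[1,1,1,1,1,0.3,0.1,0,0,0],"dp":[[1,2,40],[1,2,80],[1,2,115],[1,2,128],[1,2,128],[1,2,128],[1,2,128],[1,2,128],[1,2,128],[1,2,128]],"rot":[[0,0,0],[-0.3,0.2,0],[-0.3,0.2,0],[-0.3,0.2,0],[-0.3,0.2,0],[-0.3,0.2,0],[-0.3,0.2,0],[-0.3,0.2,0],[-0.3,0.2,0],[-0.3,0.2,0]]}'; python3 -m creep '{"grip":[0,0,0,0],"dp":[[0,0,-40],[0,0,-90],[0,0,-135],[0,0,-135]],"rot":[[0,0,0],[0,0,0],[0,0,0],[0,0,0]]}'; python3 -c "
from h import *
P=load();go([P['B'][1][0],P['B'][1][1]+.002,.18],P['by'])
s=optics.snapshot('side');cv2.imwrite('pics/s2.png',s['frame'][100:350,80:460,::-1].repeat(2,0).repeat(2,1))"
```

```text
clock: 6.98
eef_pos: [0.5323, -0.2513, 0.0477]
ee_rot: [[0.284, 0.959, 0.001], [0.959, -0.284, -0.001], [-0.001, 0.001, -1.0]]
contact_force: [-0.2, -0.6, 0.0]
grip_width: 0.998
grasp_force: 0.0
clock: 7.48
eef_pos: [0.5341, -0.252, 0.1869]
ee_rot: [[0.284, 0.959, 0.007], [0.959, -0.284, -0.004], [-0.002, 0.008, -1.0]]
contact_force: [0.7, 0.5, -0.1]
grip_width: 1.001
grasp_force: 0.0
dp [455.6 -91.3   5.2] rot [  0.4   0.2 -23.2]
```

View pics/s2.png

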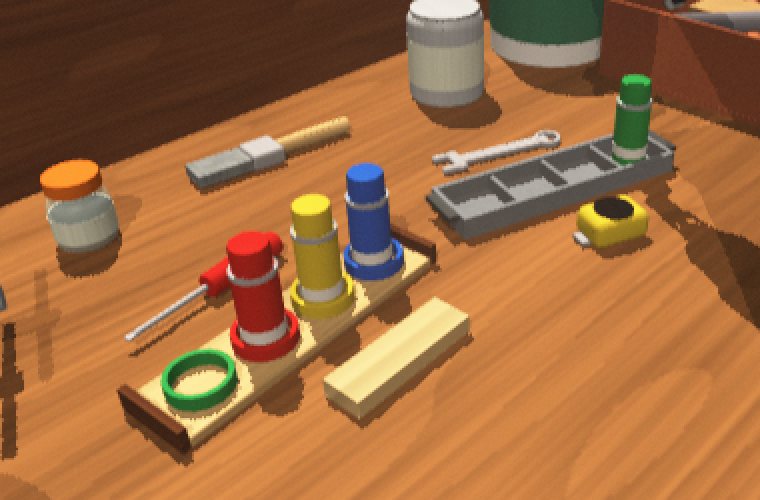

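Side view: green stands upright in the rightmost pocket at (632,120), and its collar is empty. Next is red.

```bash
python3 -m creep '{"grip":[0,0,0,0,0,0,0,0,0,0],"dp":[[55,-11,0],[110,-22,1],[170,-34,2],[230,-46,3],[290,-58,4],[350,-70,4],[405,-81,5],[445,-90,5],[456,-91,5],[456,-91,5]],"rot":[[0,0,-3],[0,0,-6],[0,0,-9],[0,0,-12],[0,0,-15],[0,0,-18],[0,0,-21],[0.2,0.2,-23],[0.4,0.2,-23],[0.4,0.2,-23]]}'; python3 -m creep '{"grip":[0,0],"dp":[[0,0,0],[0,0,0]],"rot":[[0,0,0],[0,0,0]]}';python3 -c "
from h import *
P=load();go([P['B'][1][0],P['B'][1][1]+.002,.048],P['by'])"
```

```text
clock: 8.78
eef_pos: [0.5742, 0.2119, 0.1756]
ee_rot: [[-0.113, 0.994, -0.008], [0.994, 0.113, 0.002], [0.003, -0.008, -1.0]]
contact_force: [0.5, -0.6, 0.8]
grip_width: 0.997
grasp_force: 0.0
clock: 9.02
eef_pos: [0.5747, 0.2106, 0.1772]
ee_rot: [[-0.111, 0.994, -0.006], [0.994, 0.111, 0.003], [0.003, -0.006, -1.0]]
contact_force: [0.2, 0.1, 0.2]
grip_width: 0.998
grasp_force: 0.0
dp [ -0.4   2.1 129.2] rot [-0.3 -0.2 -0.3]
```

```bash
python3 -m creep '{"grip":[0,0,0,0,0,1,1,1,1,1],"dp":[[0,2,40],[0,2,80],[0,2,115],[0,2,129],[0,2,129],[0,2,129],[0,2,129],[0,2,129],[0,2,129],[0,2,129]],"rot":[[0,0,0],[-0.3,-0.2,-0.3],[-0.3,-0.2,-0.3],[-0.3,-0.2,-0.3],[-0.3,-0.2,-0.3],[-0.3,-0.2,-0.3],[-0.3,-0.2,-0.3],[-0.3,-0.2,-0.3],[-0.3,-0.2,-0.3],[-0.3,-0.2,-0.3]]}'; python3 -m creep '{"grip":[1,1,1,1,1],"dp":[[0,0,-40],[0,0,-90],[0,0,-130],[0,0,-130],[0,0,-130]],"rot":[[0,0,0],[0,0,0],[0,0,0],[0,0,0],[0,0,0]]}'; python3 -c "
from h import *
P=load();go([*P['V'][2],.178],P['vy'])"
```

```text
clock: 10.28
eef_pos: [0.5765, 0.2128, 0.0494]
ee_rot: [[-0.118, 0.993, 0.001], [0.993, 0.118, 0.001], [0.001, 0.002, -1.0]]
contact_force: [-1.2, -0.3, 5.6]
grip_width: 0.434
grasp_force: 39.9
clock: 10.9
eef_pos: [0.5756, 0.2125, 0.1772]
ee_rot: [[-0.118, 0.993, -0.001], [0.993, 0.118, -0.0], [-0.0, -0.002, -1.0]]
contact_force: [0.0, -0.5, -1.5]
grip_width: 0.435
grasp_force: 40.4
dp [-394.1  -71.8   -0.7] rot [-0.1  0.  23.3]
```

```bash
python3 -m creep '{"grip":[1,1,1,1,1,1,1,1,1,1],"dp":[[-30,-5,0],[-80,-15,0],[-135,-25,0],[-190,-35,-1],[-245,-45,-1],[-300,-55,-1],[-350,-64,-1],[-382,-70,-1],[-394,-72,-1],[-394,-72,-1]],"rot":[[0,0,2],[0,0,5],[0,0,8],[0,0,11],[0,0,14],[0,0,17],[0,0,20],[0,0,22],[0,0,23.3],[0,0,23.3]]}'; python3 -m creep '{"grip":[1,1],"dp":[[0,0,0],[0,0,0]],"rot":[[0,0,0],[0,0,0]]}'; python3 -c "
from h import *
P=load();go([*P['V'][2],.047],P['vy'])"
```

```text
clock: 12.15
eef_pos: [0.5504, -0.1872, 0.1778]
ee_rot: [[0.285, 0.959, -0.003], [0.959, -0.285, 0.001], [0.0, -0.003, -1.0]]
contact_force: [0.2, 0.4, -1.2]
grip_width: 0.436
grasp_force: 40.3
clock: 12.4
eef_pos: [0.5511, -0.186, 0.179]
ee_rot: [[0.282, 0.959, -0.001], [0.959, -0.282, 0.0], [0.0, -0.001, -1.0]]
contact_force: [-0.1, 0.7, -1.4]
grip_width: 0.436
grasp_force: 40.3
dp [ -1.3   0.2 132. ] rot [-0.  -0.   0.1]
```

```bash
python3 -m creep '{"grip":[1,1,1,1,1,0.3,0.1,0,0,0],"dp":[[-1,0,40],[-1,0,80],[-1,0,118],[-1,0,132],[-1,0,132],[-1,0,132],[-1,0,132],[-1,0,132],[-1,0,132],[-1,0,132]],"rot":[[0,0,0],[0,0,0],[0,0,0],[0,0,0],[0,0,0],[0,0,0],[0,0,0],[0,0,0],[0,0,0],[0,0,0]]}'; python3 -m creep '{"grip":[0,0,0,0,0],"dp":[[0,0,-40],[0,0,-90],[0,0,-130],[0,0,-130],[0,0,-130]],"rot":[[0,0,0],[0,0,0],[0,0,0],[0,0,0],[0,0,0]]}'; python3 -c "
from h import *
P=load();go([P['B'][2][0],P['B'][2][1]+.002,.178],P['by'])"
```

```text
clock: 13.65
eef_pos: [0.5507, -0.1882, 0.0472]
ee_rot: [[0.284, 0.959, -0.0], [0.959, -0.284, 0.0], [-0.0, -0.0, -1.0]]
contact_force: [-0.2, 0.1, -1.9]
grip_width: 0.999
grasp_force: 0.0
clock: 14.28
eef_pos: [0.5505, -0.1881, 0.1765]
ee_rot: [[0.284, 0.959, -0.001], [0.959, -0.284, 0.0], [-0.0, -0.001, -1.0]]
contact_force: [0.2, -1.3, -0.5]
grip_width: 0.997
grasp_force: 0.0
dp [329.  -62.9  -1.5] rot [ -0.1  -0.  -23.2]
```

Now yellow.

```bash
python3 -m creep '{"grip":[0,0,0,0,0,0,0,0,0,0],"dp":[[40,-8,0],[90,-17,0],[140,-27,-1],[190,-36,-1],[240,-46,-1],[285,-54,-1],[318,-61,-1],[329,-63,-1],[329,-63,-1],[329,-63,-1]],"rot":[[0,0,-3],[0,0,-6],[0,0,-9],[0,0,-13],[0,0,-17],[0,0,-20],[0,0,-22],[0,0,-23.2],[0,0,-23.2],[0,0,-23.2]]}'; python3 -c "
from h import *
P=load();go([P['B'][2][0],P['B'][2][1]+.002,.048],P['by'])
s=optics.snapshot('side');cv2.imwrite('pics/s3.png',s['frame'][100:350,80:460,::-1].repeat(2,0).repeat(2,1))"
```

```text
clock: 15.52
eef_pos: [0.5836, 0.144, 0.1777]
ee_rot: [[-0.115, 0.993, -0.001], [0.993, 0.115, -0.001], [-0.0, -0.001, -1.0]]
contact_force: [0.4, 0.0, 0.1]
grip_width: 1.001
grasp_force: 0.0
dp [  1.2   0.4 129.7] rot [-0.1  0.  -0.1]
```

View pics/s3.png

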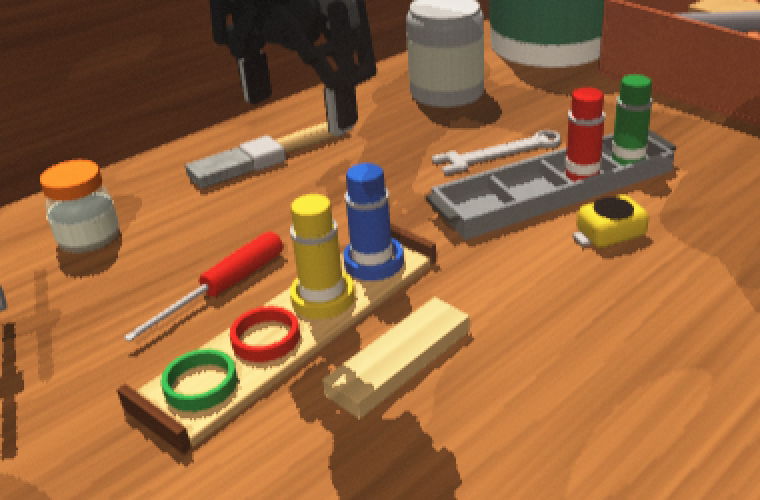

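Red (585,135) and green (632,120) stand upright in the two rightmost pockets, and the gripper is above yellow.

```bash
python3 -m creep '{"grip":[0,0,0,0,0,1,1,1,1,1],"dp":[[1,0,40],[1,0,80],[1,0,115],[1,0,129],[1,0,129],[1,0,129],[1,0,129],[1,0,129],[1,0,129],[1,0,129]],"rot":[[0,0,0],[0,0,0],[0,0,0],[0,0,0],[0,0,0],[0,0,0],[0,0,0],[0,0,0],[0,0,0],[0,0,0]]}'; python3 -m creep '{"grip":[1,1,1,1,1],"dp":[[0,0,-40],[0,0,-90],[0,0,-130],[0,0,-130],[0,0,-130]],"rot":[[0,0,0],[0,0,0],[0,0,0],[0,0,0],[0,0,0]]}'; python3 -c "
from h import *
P=load();go([*P['V'][1],.178],P['vy'])"
```

```text
clock: 16.82
eef_pos: [0.5844, 0.1465, 0.0504]
ee_rot: [[-0.117, 0.993, 0.002], [0.993, 0.117, 0.001], [0.0, 0.002, -1.0]]
contact_force: [0.4, 0.4, 6.2]
grip_width: 0.433
grasp_force: 40.3
clock: 17.45
eef_pos: [0.5833, 0.1462, 0.1782]
ee_rot: [[-0.117, 0.993, -0.002], [0.993, 0.117, -0.0], [0.0, -0.002, -1.0]]
contact_force: [0.0, 0.1, -1.2]
grip_width: 0.436
grasp_force: 40.4
dp [-266.7  -45.1    0.2] rot [-0.1  0.  23.2]
```

```bash
python3 -m creep '{"grip":[1,1,1,1,1,1,1,1,1,1],"dp":[[-25,-4,0],[-65,-11,0],[-110,-19,0],[-155,-26,0],[-200,-34,0],[-240,-41,0],[-260,-44,0],[-267,-45,0],[-267,-45,0],[-267,-45,0]],"rot":[[0,0,3],[0,0,6],[0,0,9],[0,0,13],[0,0,17],[0,0,20],[0,0,22],[0,0,23.2],[0,0,23.2],[0,0,23.2]]}'; python3 -c "
from h import *
P=load();go([*P['V'][1],.047],P['vy'])"
```

```text
clock: 18.7
eef_pos: [0.5702, -0.1231, 0.179]
ee_rot: [[0.283, 0.959, -0.001], [0.959, -0.283, 0.0], [0.0, -0.001, -1.0]]
contact_force: [0.5, -0.5, -0.9]
grip_width: 0.432
grasp_force: 40.4
dp [ -1.   -0.2 132. ] rot [-0.  -0.   0.1]
```

```bash
python3 -m creep '{"grip":[1,1,1,1,1,0.3,0.1,0,0,0],"dp":[[-1,0,40],[-1,0,80],[-1,0,118],[-1,0,131],[-1,0,131],[-1,0,131],[-1,0,131],[-1,0,131],[-1,0,131],[-1,0,131]],"rot":[[0,0,0],[0,0,0],[0,0,0],[0,0,0],[0,0,0],[0,0,0],[0,0,0],[0,0,0],[0,0,0],[0,0,0]]}'; python3 -m creep '{"grip":[0,0,0,0,0],"dp":[[0,0,-40],[0,0,-90],[0,0,-130],[0,0,-130],[0,0,-130]],"rot":[[0,0,0],[0,0,0],[0,0,0],[0,0,0],[0,0,0]]}'; python3 -c "
from h import *
P=load();go([P['B'][3][0],P['B'][3][1]+.002,.178],P['by'])"
```

```text
clock: 19.95
eef_pos: [0.5698, -0.1252, 0.0482]
ee_rot: [[0.284, 0.959, -0.0], [0.959, -0.284, -0.0], [-0.0, -0.0, -1.0]]
contact_force: [-0.5, 0.3, 0.5]
grip_width: 1.001
grasp_force: 0.0
clock: 20.58
eef_pos: [0.5696, -0.1252, 0.1775]
ee_rot: [[0.284, 0.959, -0.001], [0.959, -0.284, 0.0], [-0.0, -0.001, -1.0]]
contact_force: [0.2, -0.3, -0.2]
grip_width: 1.0
grasp_force: 0.0
dp [202.6 -37.3  -0.5] rot [ -0.1  -0.  -23.2]
```

```bash
python3 -m creep '{"grip":[0,0,0,0,0,0,0,0,0,0],"dp":[[30,-6,0],[65,-12,0],[100,-18,0],[135,-25,0],[165,-30,0],[190,-35,0],[203,-37,0],[203,-37,0],[203,-37,0],[203,-37,0]],"rot":[[0,0,-4],[0,0,-8],[0,0,-12],[0,0,-16],[0,0,-19],[0,0,-22],[0,0,-23.2],[0,0,-23.2],[0,0,-23.2],[0,0,-23.2]]}'; python3 -c "
from h import *
P=load();go([P['B'][3][0],P['B'][3][1]+.002,.048],P['by'])
s=optics.snapshot('side');cv2.imwrite('pics/s4.png',s['frame'][100:350,80:460,::-1].repeat(2,0).repeat(2,1))"
```

```text
clock: 21.82
eef_pos: [0.592, 0.0791, 0.1781]
ee_rot: [[-0.115, 0.993, -0.001], [0.993, 0.115, -0.0], [-0.0, -0.001, -1.0]]
contact_force: [0.2, -0.8, 0.6]
grip_width: 1.0
grasp_force: 0.0
dp [  0.7  -0.4 130.1] rot [-0.   0.  -0.1]
```

View pics/s4.png

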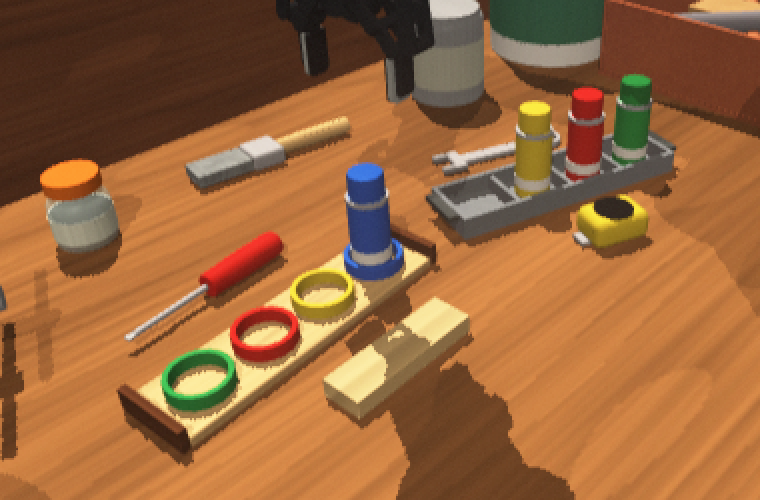

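Yellow (533,150) is upright in its pocket. Blue, the last one, is under the gripper.

```bash
python3 -m creep '{"grip":[0,0,0,0,0,1,1,1,1,1],"dp":[[1,0,40],[1,0,80],[1,0,115],[1,0,130],[1,0,130],[1,0,130],[1,0,130],[1,0,130],[1,0,130],[1,0,130]],"rot":[[0,0,0],[0,0,0],[0,0,0],[0,0,0],[0,0,0],[0,0,0],[0,0,0],[0,0,0],[0,0,0],[0,0,0]]}'; python3 -m creep '{"grip":[1,1,1,1,1],"dp":[[0,0,-40],[0,0,-90],[0,0,-130],[0,0,-130],[0,0,-130]],"rot":[[0,0,0],[0,0,0],[0,0,0],[0,0,0],[0,0,0]]}'; python3 -c "
from h import *
P=load();go([*P['V'][0],.178],P['vy'])"
```

```text
clock: 23.12
eef_pos: [0.5925, 0.0811, 0.0494]
ee_rot: [[-0.116, 0.993, 0.002], [0.993, 0.116, 0.0], [0.0, 0.002, -1.0]]
contact_force: [-1.3, 0.3, 5.9]
grip_width: 0.438
grasp_force: 39.9
clock: 23.75
eef_pos: [0.5915, 0.0809, 0.1772]
ee_rot: [[-0.116, 0.993, -0.002], [0.993, 0.116, -0.0], [0.0, -0.002, -1.0]]
contact_force: [-1.1, -1.2, -1.5]
grip_width: 0.433
grasp_force: 40.4
dp [-140.4  -19.6   -0.8] rot [-0.1  0.  23.2]
```

```bash
python3 -m creep '{"grip":[1,1,1,1,1,1,1,1,1,1],"dp":[[-15,-2,0],[-40,-5,0],[-65,-9,0],[-90,-12,0],[-110,-15,0],[-130,-18,0],[-140,-20,0],[-140,-20,0],[-140,-20,0],[-140,-20,0]],"rot":[[0,0,3],[0,0,7],[0,0,11],[0,0,15],[0,0,19],[0,0,22],[0,0,23.2],[0,0,23.2],[0,0,23.2],[0,0,23.2]]}'; python3 -c "
from h import *
P=load();go([*P['V'][0],.047],P['vy'])"
```

```text
clock: 25.0
eef_pos: [0.5884, -0.0598, 0.1781]
ee_rot: [[0.283, 0.959, -0.0], [0.959, -0.283, 0.0], [0.0, -0.0, -1.0]]
contact_force: [-0.2, -0.9, -1.3]
grip_width: 0.436
grasp_force: 40.3
dp [ -1.    0.4 131.1] rot [-0.  -0.   0.1]
```

```bash
python3 -m creep '{"grip":[1,1,1,1,1,0.3,0.1,0,0,0],"dp":[[-1,0,40],[-1,0,80],[-1,0,118],[-1,0,131],[-1,0,131],[-1,0,131],[-1,0,131],[-1,0,131],[-1,0,131],[-1,0,131]],"rot":[[0,0,0],[0,0,0],[0,0,0],[0,0,0],[0,0,0],[0,0,0],[0,0,0],[0,0,0],[0,0,0],[0,0,0]]}'; python3 -m creep '{"grip":[0,0,0,0,0,0],"dp":[[0,0,-40],[0,0,-90],[0,0,-130],[0,-40,-160],[0,-80,-160],[0,-80,-160]],"rot":[[0,0,0],[0,0,0],[0,0,0],[0,0,0],[0,0,0],[0,0,0]]}'; python3 -c "
from h import *
s=optics.snapshot('side');cv2.imwrite('pics/s5.png',s['frame'][100:350,80:460,::-1].repeat(2,0).repeat(2,1))"
```

```text
clock: 26.25
eef_pos: [0.588, -0.0614, 0.0472]
ee_rot: [[0.284, 0.959, -0.0], [0.959, -0.284, 0.0], [-0.0, -0.0, -1.0]]
contact_force: [0.3, 0.2, -0.7]
grip_width: 1.001
grasp_force: 0.0
clock: 27.0
eef_pos: [0.5095, -0.0382, 0.2082]
ee_rot: [[0.284, 0.959, 0.0], [0.959, -0.284, 0.0], [0.0, 0.0, -1.0]]
contact_force: [-0.1, 0.3, 0.5]
grip_width: 0.999
grasp_force: 0.0
```

View pics/s5.png

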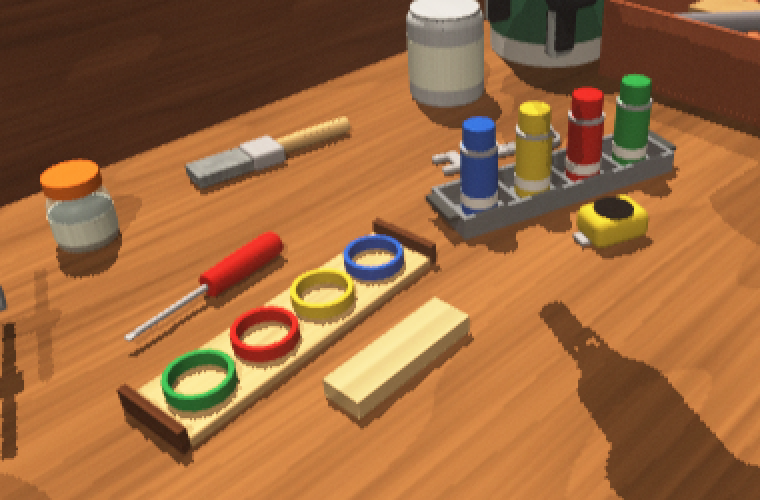

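All four cans stand upright in the van rack. From left to right they are blue (478,165), yellow, red and green, the reverse of the bench order. The arm is clear.

```bash
python3 -c "
from rig import manip
print(manip.close_job())"
```

```text
the job is handed in; nothing more can be done
None
```

The job is handed in: all four cans stand upright in the van rack in reverse order (left to right blue, yellow, red, green), finished at 27 s with the arm clear.

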